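# Clear round the folding work lamp, click out its feet and dim it

## Robot

A 6-joint arm with a two-finger parallel gripper is mounted at the origin on a cart in front of the work surface, level with it; the furniture and walls round the work are solid. World frame = base frame: x ahead of the robot, y to its left, z up, the work surface at z = 0. Lengths are in m, angles in rad, forces in N, time in s.
With the tool pointing down it reaches from about 0.375 to 0.75 m from the base axis. Payload 9 kg.
Tool frame: the origin (TCP) lies on the mounting face of the last link; the fingertips stand 173 mm ahead of it and the grasp point (between the pads) lies 155 mm ahead of it; z points along the fingers, y is the line along which they close (so a half turn about z gives the same grasp; the last joint's range is limited). The gripper opens to 85 mm and grips with 20 to 120 N. Pads are 22 mm wide; open, the fingers measure 114 mm over their backs; the gripper's body (76 mm by 85 mm) begins 54 mm behind the grasp point. The pads swing forward as they close: fully open they stand 13 mm farther back than shut.
Start: joints at [-1.324, 0.104, 0.097, 1.564, 0, 1.353], TCP at [0.269, -0.536, 0.405] pointing down, gripper open.
Joint ranges: [-2.99, 2.99], [-0.84, 1.86], [-1.1, 1.16], [-1.84, 2.11], [-1.51, 1.56], [-3.14, 3.14]. Speed limits (rad/s): [2.22, 2.22, 2.57, 3.14, 3.14, 3.14].

## Interface

Orientations are given as a rotation vector (axis times angle).
In Python, from plant import readout, imaging, ticket gives the robot as it stands.
- The arm moves only by the shell command python3 -m pendant 'ROWS'. ROWS is a JSON object of lists of equal length, an entry for each row: "offset": the shift along the tool's x, y, z in cm, a list of three; "rotation": the turn, a rotation vector about the tool's x, y, z in degrees, a list of three; "gripper": the opening, from 0 (shut) to 1 (fully open). In form: {"offset": [[x, y, z], ...], "rotation": [[wx, wy, wz], ...], "gripper": [gripper, ...]}. A call has exactly 8 rows; each row shifts and turns the commanded pose from where the row before left it, along the tool's axes as they then stand; what a row does not reach is not made up. A row lasts 1/8 s, in which the tool goes at most 62.5 mm and 10.7 degrees, less where a joint would pass 70% of its speed; a pose out of reach is approached as far as the arm can. A call with a gripper value outside its range is refused whole. The fingers move at their own pace and stop on an object; the grip force is fixed at half the most. Time passes only in rows, so rows that do not move let the fingers close, or fill a call up. It gives the time, the measured TCP pose, the force, the opening and the grip force at its end, in the units of the state.
- readout.get_obs(): the state, without advancing time (a new reading comes with each control period).
- imaging.capture(name): name is "scene" or "top" or "wrist"; returns a dict with "pixels" (480x640x3 uint8, red, green, blue), "range_z" (480x640 float32, m along the optical axis (not along the pixel's ray), 0 where there is no reading), "mtx" (3x3 intrinsics, pixels), "R" (3x3) and "t" (3): a world point X has camera coordinates R X + t; the wrist camera has in their place "T_tool_cam" (4x4, takes a point from camera to tool coordinates, whose origin is the TCP and whose axes are the flange's). Camera axes: x right, y down, z forward; pixel columns grow to the right and rows downward; lengths in m; the calibration is good to about 2 mm. A picture is of the moment at which its call begins: read the wrist's pose just before it.
- ticket.finish_job(): hands the job in; it is judged then, once.
Trained networks look in the newest picture that a camera, given by its name, has taken for a name from the list of things; names that differ only in an ending like _2 or _b are one class to them, and where a whole thing is asked for, a point or a joint stands for the part that bears it (a point fixed in the world has none). Each returns a list of dicts, best first, with "score" (0 to 1); they miss things now and then, are a little off and sometimes report something else, mostly with a low value. They report only what shows in the picture. A call takes as long as a camera call. They do not tell look-alikes from the thing itself.
- imaging.silhouettes(name, camera): "region" (480x640 bool, what is visible of it) and "at" ([column, row] in pixels, amid what is visible of it).
The state is a dict: "clock": time; "joint_positions": joint angles; "qvel": joint speeds; "joint_efforts": joint torques, N m; "tcp_pos": TCP position; "eef_rot": TCP orientation; "contact_force": force on the tool from outside, world axes, zero at the start; "torque": the same for the moment, N m; "opening": finger opening in m; "grasp_force": force on a finger pad.
Only numpy, scipy, OpenCV 4.12 (cv2) and the standard library are available. Lean on these libraries where they do the work, as an engineer would, in place of code of your own. Each camera call takes 0.05 s, during which the arm holds its last target. There are 200 camera calls.

## Task

Make the folding work lamp ready for use: the tan jar and the amber bottle are in the way of its two feet, so stand both upright on the floor of the brown cardboard tray, and never let a foot push against them. Swing each foot fully out until its catch snaps home against the stop, and turn the dimmer on top of the lamp fully anticlockwise to its end stop. Leave everything else on the bench where it stands.

Things in the scene. Friction and masses are not known exactly. Their poses are not given: they have to be found in the camera images.
- lamp: Yellow battery work lamp, fixed and heavy. Origin: centre of its underside on the bench; x axis points to its back, y to its left, z up. Pod spans x -50..60, y -75..75, up to z 58 mm. A gooseneck rises from (47,0) and leans back to a 92 mm round head centred near (125,0,235); neck and head lie within x 95..185 there.
- foot_left (a joint): left foot of the lamp as a swing angle: 0 folded along the lamp's left side pointing to its front, grows as the tip swings outward (clockwise from above) in a level arc; 1.571 = end stop, straight out sideways. A spring catch resists with about 0.5 N m from 1.0 to 1.3 rad; past about 1.4 it snaps the foot home against the stop. Stays where left below 0.9.
- foot_right (a joint): right foot of the lamp as a swing angle: 0 folded along the lamp's right side pointing to its front, grows as the tip swings outward (anticlockwise from above) in a level arc; 1.571 = end stop, straight out sideways. A spring catch resists with about 0.5 N m from 1.0 to 1.3 rad; past about 1.4 it snaps the foot home against the stop. Stays where left below 0.9.
- foot_left_hinge (a point): Axis of the left foot, 43 mm above the bench; at (40,90) mm in the lamp's frame. The axis is vertical.
- foot_right_hinge (a point): Axis of the right foot, 43 mm above the bench; at (40,-90) mm in the lamp's frame. The axis is vertical.
- foot_left_knob (a point): Middle of the black knurled levelling knob at the left foot's tip: upright cylinder 22 mm across, from 28 to 58 mm above the bench, 130 mm from the hinge axis. Grip or push it here. The flat steel foot below it is 24 mm wide, its top 24 mm up.
- foot_right_knob (a point): Middle of the black knurled levelling knob at the right foot's tip: upright cylinder 22 mm across, from 28 to 58 mm above the bench, 130 mm from the hinge axis. Grip or push it here. The flat steel foot below it is 24 mm wide, its top 24 mm up.
- foot_left_arm: The left foot itself: a flat bar 132 x 24 mm with rubber pad and knob. Origin on its hinge axis at bench height; it reaches 143 mm along its own -x axis.
- foot_right_arm: The right foot itself: a flat bar 132 x 24 mm with rubber pad and knob. Origin on its hinge axis at bench height; it reaches 143 mm along its own -x axis.
- dimmer (a joint): Dimmer angle: 0 = anticlockwise end stop (fully dimmed, mark on the red line); grows turning clockwise seen from above, up to 4.7.
- dimmer_grip (a point): Grip point of the dimmer, on its vertical axis 94 mm above the bench, on top of the pod at (-12,0) in the lamp's frame. Its grip is an upright bar 38 x 14 mm, 30 mm high (z 71..101 mm) on a 40 mm disc. The bar lies along the lamp's -x axis turned by (-0.785 - dimmer angle) about z, anticlockwise positive.
- tan_jar: Tan jar with black cap, 54 mm across to z 99, cap 44 mm across to z 113. Origin: centre of its underside; z up. 0.25 kg. Starts in the swing of one foot.
- amber_bottle: Amber yellow bottle, 46 mm across narrowing near z 90..104, cap 22 mm across from z 100 to 122. Origin: centre of its underside; z up. 0.16 kg. Starts in the swing of the other foot.
- tray: Open brown cardboard tray, fixed. 119 (x) x 168 (y) x 78 mm high, walls 6 mm, inner floor at z 3 mm, inside 106 x 156 mm. Origin: centre of its underside; x and y along its sides.
- pink_bottle: Pink bottle with white cap, 36 mm across, 113 mm high, close behind where the left foot ends. Bystander, not to be disturbed. Origin: centre of its underside.
- nut_jar: Glass jar of nuts, 60 mm across, 78 mm high, close behind where the right foot ends. Bystander, not to be disturbed. Origin: centre of its underside.
- red_bottle: Small red bottle with black cap, 27 mm across, 82 mm high, in front of the lamp. Bystander, not to be disturbed. Origin: centre of its underside.
- indicator_stand: Dial indicator on a magnetic stand, 68 x 143 x 178 mm, at the left. Delicate bystander. Origin: centre of its underside.
Things that resemble listed ones, but are neither listed nor needed, are in the scene too. Leave any blue look-alike of the amber_bottle alone.

How it is judged:
By the outcome, as a careful person would: the job done as asked, in the order asked, and still so for the second after the job is handed in, with the robot touching nothing.
It also fails if it takes over 72 s, if anything falls off the work surface, if the arm or the gripper's body presses on something with over 40 N, if the wrist force passes 120 N, or if a joint passes its speed limit or range.

## Working session

There is one attempt and no reset: what is moved stays moved. The work goes in short steps, Python scripts to look and compute and a shell command to move; the robot and the scene stay as the last step left them, time stands still between calls to the robot, and variables do not carry over. Pictures are saved under pics/ and viewed, at most 10 in all, crops included, and the job is handed in when it is done.

```bash
ls; mkdir -p pics; python3 - <<'E'
from plant import readout, imaging
import cv2,numpy as np
print(readout.get_obs())
for n in ("scene","top"):
    c=imaging.capture(n); cv2.imwrite(f"pics/{n}0.png",c["pixels"][:,:,::-1]); print(n,c["mtx"],c["R"],c["t"])
E
```

```text
pics
{'clock': 0.0, 'joint_positions': array([-1.32368623e+00,  1.04685701e-01,  9.64475711e-02,  1.56390108e+00,
        1.01228443e-05,  1.35308254e+00]), 'qvel': array([ 3.41511650e-04, -1.58871352e-05,  7.39411875e-04, -8.88296339e-04,
       -5.76181507e-04,  1.31772937e-04]), 'joint_efforts': array([ 3.88215529e-03, -5.56928122e+01,  5.03648007e+01,  1.68447598e-02,
       -3.18581078e-05,  3.00831198e-05]), 'tcp_pos': array([ 0.26893323, -0.53622683,  0.40391819]), 'eef_rot': array([-3.05582006e+00, -7.23278916e-01,  1.50974382e-05]), 'contact_force': array([ 0.57450447, -0.31323804, -0.17804485]), 'torque': array([ 0.00243998, -0.04088117,  0.00064735]), 'grasp_force': 0.0, 'opening': 0.08558778172355172}
scene [[453.33482038   0.         319.84473872]
 [  0.         453.33482038 237.24812793]
 [  0.           0.           1.        ]] [[ 0.62770018 -0.77817888 -0.02073915]
 [-0.37385933 -0.27798312 -0.88484721]
 [ 0.68280428  0.56317228 -0.46541949]] [-0.24378298  0.31802082  0.56099525]
top [[532.61323056   0.         303.17982385]
 [  0.         532.61323056 243.5835059 ]
 [  0.           0.           1.        ]] [[-0.04687098 -0.99889992  0.00143816]
 [-0.97354299  0.04535872 -0.22395677]
 [ 0.22364517 -0.01189718 -0.97459802]] [0.1376722  0.53931929 1.0236601 ]
```

View pics/top0.png

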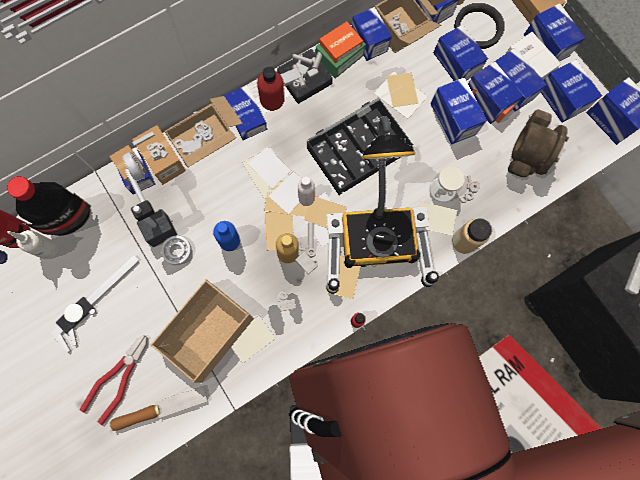

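View pics/scene0.png

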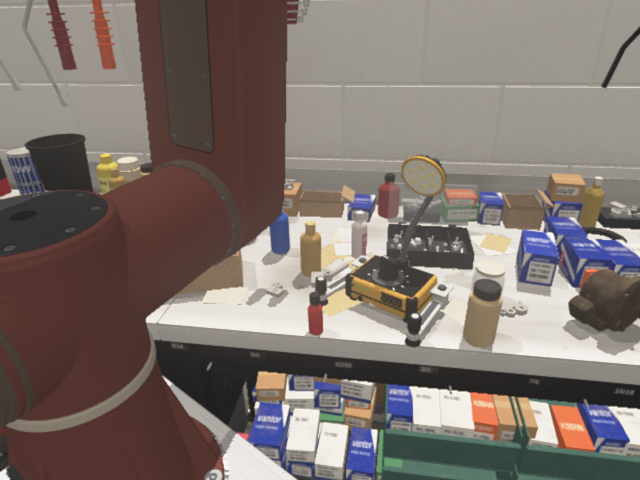

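```bash
cat > h.py <<'E'
from plant import readout, imaging
import cv2,numpy as np
from scipy.spatial.transform import Rotation as Ro
def cloud(c):
    z=c["range_z"]; v,u=np.mgrid[0:480,0:640]; K=c["mtx"]
    P=np.stack([(u-K[0,2])*z/K[0,0],(v-K[1,2])*z/K[1,1],z],-1)
    if "R" in c: W=(P-c["t"])@c["R"]
    else:
        o=c["obs"]; T=c["T_tool_cam"]; R=Ro.from_rotvec(o["eef_rot"]).as_matrix()
        W=(P@T[:3,:3].T+T[:3,3])@R.T+o["tcp_pos"]
    W[z==0]=np.nan
    return W
def cap(n):
    o=readout.get_obs(); c=imaging.capture(n); c["obs"]=o; c["W"]=cloud(c); return c
def proj(c,X): 
    p=c["mtx"]@(c["R"]@np.asarray(X)+c["t"]); return p[:2]/p[2]
E
python3 - <<'E'
from h import *
np.set_printoptions(precision=3,suppress=True)
for cam in ("top","scene"):
    c=cap(cam); W=c["W"]
    for n in ["lamp","foot_left_arm","foot_right_arm","foot_left_knob","foot_right_knob","dimmer","tan_jar","amber_bottle","tray","pink_bottle","nut_jar","red_bottle","indicator_stand"]:
        for d in imaging.silhouettes(n,cam)[:3]:
            if d["score"]<.3: continue
            m=d["region"]; P=W[m]; P=P[np.isfinite(P[:,0])]
            if len(P)<5: continue
            zt=np.percentile(P[:,2],95); T=P[P[:,2]>zt-.012]
            print(cam,n,round(d["score"],2),np.round(d["at"]),m.sum(),"top",zt.round(3),"mid",(T[:,:2].min(0)+T[:,:2].max(0))/2,"ext",T[:,:2].max(0)-T[:,:2].min(0),"all",np.percentile(P,2,0),np.percentile(P,98,0))
E
```

```text
top lamp 0.47 [334. 268.] 688 top 0.059 mid [0.461 0.055] ext [0.022 0.022] all [0.451 0.037 0.004] [0.57  0.064 0.06 ]
top foot_left_arm 0.59 [334. 262.] 632 top 0.059 mid [0.461 0.056] ext [0.022 0.02 ] all [0.451 0.039 0.008] [0.567 0.065 0.06 ]
top foot_right_arm 0.85 [427. 258.] 705 top 0.059 mid [ 0.507 -0.139] ext [0.103 0.035] all [ 0.456 -0.155  0.005] [ 0.575 -0.13   0.061]
top foot_right_arm 0.75 [288. 247.] 567 top 0.123 mid [0.54  0.145] ext [0.02  0.022] all [0.517 0.124 0.013] [0.56  0.166 0.124]
top foot_right_arm 0.42 [382. 238.] 293 top 0.104 mid [ 0.542 -0.047] ext [0.019 0.036] all [ 0.524 -0.062  0.067] [ 0.559 -0.029  0.105]
top foot_left_knob 0.72 [330. 262.] 636 top 0.059 mid [0.461 0.055] ext [0.022 0.022] all [0.451 0.038 0.008] [0.57  0.065 0.06 ]
top foot_left_knob 0.49 [427. 260.] 682 top 0.059 mid [ 0.487 -0.14 ] ext [0.063 0.033] all [ 0.456 -0.155  0.006] [ 0.574 -0.13   0.06 ]
top foot_right_knob 0.55 [426. 258.] 690 top 0.059 mid [ 0.467 -0.146] ext [0.023 0.021] all [ 0.456 -0.155  0.006] [ 0.575 -0.13   0.061]
top dimmer 0.71 [383. 240.] 330 top 0.
[... 2534 characters left out ...]
0.022] all [ 0.516  0.124 -0.001] [0.657 0.27  0.12 ]
scene amber_bottle 0.63 [278. 236.] 633 top 0.092 mid [0.565 0.256] ext [0.036 0.019] all [0.546 0.247 0.004] [0.58  0.278 0.094]
scene tray 0.69 [219. 280.] 1438 top 0.07 mid [0.279 0.12 ] ext [0.292 0.275] all [ 0.199  0.015 -0.001] [0.44  0.303 0.232]
scene pink_bottle 0.92 [354. 234.] 668 top 0.107 mid [0.657 0.1  ] ext [0.017 0.019] all [0.639 0.084 0.001] [0.748 0.19  0.111]
scene nut_jar 0.63 [488. 271.] 554 top 0.077 mid [ 0.629 -0.2  ] ext [0.127 0.055] all [ 0.639 -0.225  0.046] [ 0.688 -0.173  0.077]
scene red_bottle 0.75 [316. 317.] 559 top 0.08 mid [0.387 0.01 ] ext [0.018 0.016] all [ 0.374 -0.003  0.002] [0.395 0.018 0.081]
```

The top picture (robot at the bottom, +x up, +y left) shows:
- **Lamp:** at about (382,235), with the left knob near (334,288) and the right knob near (431,279).
- **Objects to move:** the amber bottle at (288,247) with a blue look-alike at (225,235), and the tan jar at (470,237).
- **Tray:** at (203,330), rotated.
- **Bystanders:** red bottle (358,320), pink bottle (306,190) and nut jar (447,183).

The scene view agrees with this. Next I'll fit the lamp and tray poses.

```bash
python3 - <<'E'
from h import *
np.set_printoptions(precision=4,suppress=True)
c=cap("top"); W=c["W"]; px=c["pixels"]
def rect(m,name):
    P=W[m][:,:2]; r=cv2.minAreaRect((P*1000).astype(np.float32)); print(name,m.sum(),r,"\n",cv2.boxPoints(r).round(1).tolist())
z=W[...,2]
def box(x0,x1,y0,y1,z0,z1): return (W[...,0]>x0)&(W[...,0]<x1)&(W[...,1]>y0)&(W[...,1]<y1)&(z>z0)&(z<z1)
rect(box(.27,.5,.2,.43,.070,.085),"tray rim")
pod=box(.48,.64,-.135,.04,.050,.066)
pod=cv2.morphologyEx(pod.astype(np.uint8),cv2.MORPH_OPEN,np.ones((3,3)))>0
rect(pod,"pod top")
rect(box(.5,.58,-.09,0,.092,.112),"dimmer bar")
rect(box(.60,.75,-.12,.03,.2,.28),"head")
# feet bars: z 15..30
for n,a in (("left",(.44,.63,.03,.09)),("right",(.44,.63,-.19,-.125))):
    m=box(*a,.012,.030); rect(m,n+" bar"); m=box(*a,.03,.066); 
    rect(m,n+" high")
    m=box(*a,.05,.066)&(px.sum(-1)<200); print(W[m][:,:2].mean(0))
cv2.imwrite("pics/lamp.png",cv2.resize(px[170:320,300:480,::-1],None,fx=4.4,fy=4,interpolation=cv2.INTER_CUBIC)[:600,:800])
E
```

```text
tray rim 584 ((380.94207763671875, 320.4885559082031), (112.5894775390625, 164.39906311035156), 48.98804473876953) 
 [[282.0, 332.0], [406.0, 224.10000610351562], [479.8999938964844, 309.0], [355.8999938964844, 416.8999938964844]]
pod top 3126 ((557.4014282226562, -48.50044250488281), (111.68177032470703, 153.31588745117188), 1.6267273426055908) 
 [[499.3999938964844, 26.5], [503.79998779296875, -126.69999694824219], [615.4000244140625, -123.5], [611.0, 29.700000762939453]]
dimmer bar 150 ((542.0454711914062, -48.10968780517578), (38.312557220458984, 14.796751022338867), 76.42066192626953) 
 [[530.4000244140625, -65.0], [544.7000122070312, -68.5], [553.7000122070312, -31.200000762939453], [539.4000244140625, -27.799999237060547]]
head 1091 ((675.3109741210938, -33.07563018798828), (95.43656921386719, 79.41816711425781), 33.17097854614258) 
 [[613.5999755859375, -25.899999618530273], [657.0999755859375, -92.4000015258789], [737.0, -40.20000076293945], [693.5, 26.299999237060547]]
left bar 580 ((528.2342529296875, 63.14117431640625), (57.65196990966797, 155.52301025390625), 87.38159179
[... 298 characters left out ...]
35.900001525878906], [613.4000244140625, 28.100000381469727], [614.7999877929688, 59.0], [450.70001220703125, 66.69999694824219]]
[0.4597 0.0552]
right bar 545 ((516.7760009765625, -143.266357421875), (123.52630615234375, 25.11964988708496), 4.1229729652404785) 
 [[454.29998779296875, -135.1999969482422], [456.1000061035156, -160.1999969482422], [579.2999877929688, -151.39999389648438], [577.5, -126.30000305175781]]
right high 398 ((537.513916015625, -139.6563262939453), (163.99813842773438, 30.24854850769043), 1.9807790517807007) 
 [[455.0, -127.4000015258789], [456.1000061035156, -157.60000610351562], [620.0, -151.89999389648438], [618.9000244140625, -121.69999694824219]]
[ 0.4651 -0.145 ]
```

View pics/lamp.png

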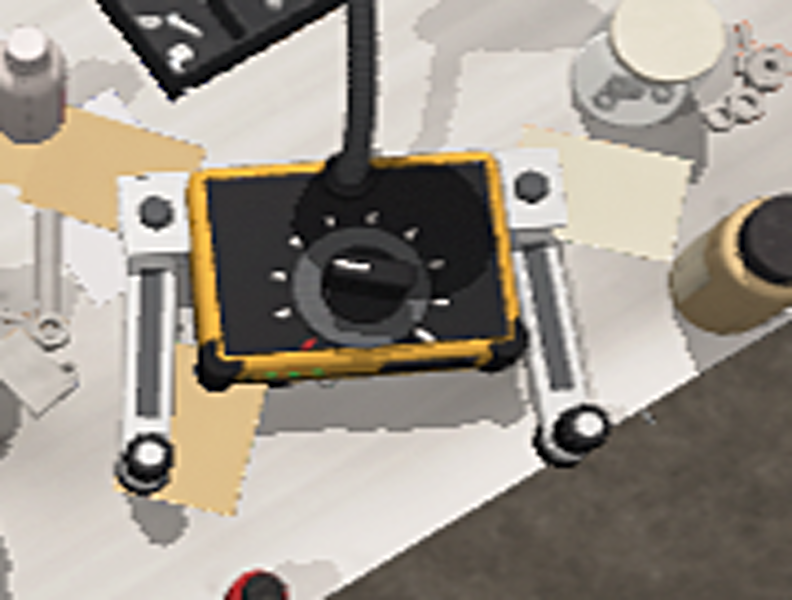

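The white dimmer mark is at the bar's left end, about pixel (350,265) in the crop. The red end line is at (308,345). So roughly 60° anticlockwise is needed. Both feet are nearly folded. I'll move over the jar first.

```bash
cat > go.py <<'E'
import sys; from h import *
# usage: x y zgrasp [yaw of tool x, deg]: remaining shift in tool axes (cm) of grasp point
a=[float(v) for v in sys.argv[1:]]; o=readout.get_obs(); R=Ro.from_rotvec(o["eef_rot"]).as_matrix()
g=o["tcp_pos"]+R[:,2]*.155; yaw=np.degrees(np.arctan2(R[1,0],R[0,0]))
print("t",round(o["clock"],2),"grasp",g.round(4),"yaw",yaw.round(1),"tilt",np.degrees(np.arccos(-R[2,2])).round(2),"j",o["joint_positions"].round(2),"open",round(o["opening"],4),"gf",o["grasp_force"],"F",o["contact_force"].round(1))
if a:
    print("tool shift cm",(R.T@(np.array(a[:3])-g)*100).round(2))
    if len(a)>3: print("tool z turn deg",-(((a[3]-yaw)+180)%360-180))
E
python3 -m pendant '{"offset":[[4.8,-1.84,0.6],[4.8,-1.84,0.6],[4.8,-1.84,0.6],[4.8,-1.84,0.6],[4.8,-1.84,0.6],[4.8,-1.84,0.6],[4.8,-1.84,0.6],[4.7,-1.84,0.6]],"rotation":[[0,0,0],[0,0,0],[0,0,0],[0,0,0],[0,0,0],[0,0,0],[0,0,0],[0,0,0]],"gripper":[1,1,1,1,1,1,1,1]}'
python3 go.py .5455 -.233 .085
```

```text
clock: 2.55
tcp_pos: [0.5463, -0.2317, 0.3566]
eef_rot: [3.057, 0.724, 0.0]
contact_force: [-0.2, 0.5, -0.4]
opening: 0.0853
grasp_force: 0.0
t 2.55 grasp [ 0.5464 -0.2317  0.2016] yaw 26.6 tilt 0.03 j [-0.62  0.08 -0.02  1.47 -0.    2.06] open 0.0853 gf 0.0 F [-0.2  0.5 -0.4]
tool shift cm [-0.14  0.07 11.66]
```

```bash
python3 -m pendant '{"offset":[[-0.14,0.07,4],[0,0,4],[0,0,2.6],[0,0,1],[0,0,0],[0,0,0],[0,0,0],[0,0,0]],"rotation":[[0,0,0],[0,0,0],[0,0,0],[0,0,0],[0,0,0],[0,0,0],[0,0,0],[0,0,0]],"gripper":[1,1,1,1,1,0.2,0.2,0.2]}'
python3 go.py .5455 -.233 .085
```

```text
clock: 3.55
tcp_pos: [0.5448, -0.2346, 0.2426]
eef_rot: [3.056, 0.723, 0.003]
contact_force: [-2.0, 2.5, 8.1]
opening: 0.0506
grasp_force: 62.1
t 3.55 grasp [ 0.5452 -0.2348  0.0876] yaw 26.6 tilt 0.13 j [-0.63  0.12 -0.19  1.27  0.    2.05] open 0.0506 gf 62.14652909908182 F [-2.   2.5  8.1]
tool shift cm [ 0.11 -0.15  0.26]
```

```bash
python3 -m pendant '{"offset":[[0,0,-3],[0,0,-4],[0,0,-3.5],[0,0,-2],[0,0,0],[0,0,0],[0,0,0],[0,0,0]],"rotation":[[0,0,0],[0,0,-5],[0,0,-10],[0,0,-10],[0,0,-10],[0,0,-10],[0,0,-10],[0,0,-10]],"gripper":[0.2,0.2,0.2,0.2,0.2,0.2,0.2,0.2]}'
python3 go.py .3523 .3454 .215 139
```

```text
clock: 4.55
tcp_pos: [0.5444, -0.2344, 0.366]
eef_rot: [2.183, 2.259, -0.0]
contact_force: [0.4, -0.3, -2.1]
opening: 0.0506
grasp_force: 63.5
t 4.55 grasp [ 0.5444 -0.2344  0.211 ] yaw 92.0 tilt 0.02 j [-0.63  0.08 -0.    1.49 -0.    0.91] open 0.0506 gf 63.457055758935894 F [ 0.4 -0.3 -2.1]
tool shift cm [ 58.6  -17.22  -0.42]
tool z turn deg -47.04318835930991
```

```bash
python3 -m pendant '{"offset":[[3,-0.9,0],[5.3,-1.55,0],[5.3,-1.55,0],[5.3,-1.55,0],[5.3,-1.55,0],[5.3,-1.55,0],[5.3,-1.55,0],[5.3,-1.55,0]],"rotation":[[0,0,0],[0,0,0],[0,0,0],[0,0,0],[0,0,0],[0,0,0],[0,0,0],[0,0,0]],"gripper":[0.2,0.2,0.2,0.2,0.2,0.2,0.2,0.2]}'
python3 go.py .3523 .3454 .215 139
```

```text
clock: 5.55
tcp_pos: [0.4147, 0.1647, 0.3663]
eef_rot: [2.189, 2.252, 0.002]
contact_force: [0.6, 0.1, -1.3]
opening: 0.0508
grasp_force: 63.4
t 5.55 grasp [0.4149 0.1647 0.2113] yaw 91.6 tilt 0.08 j [ 0.08 -0.38 -0.42  1.53 -0.    1.63] open 0.0508 gf 63.421119018248646 F [ 0.6  0.1 -1.3]
tool shift cm [18.24 -5.75 -0.38]
tool z turn deg -47.38792992921407
```

```bash
python3 -m pendant '{"offset":[[5,-1.5,0],[5,-1.5,0],[4,-1.2,0],[0,0,0],[0,0,0],[0,0,0],[0,0,0],[0,0,0]],"rotation":[[0,0,0],[0,0,0],[0,0,-7],[0,0,-10],[0,0,-10],[0,0,-10],[0,0,-10],[0,0,0]],"gripper":[0.2,0.2,0.2,0.2,0.2,0.2,0.2,0.2]}'
python3 go.py .3523 .3454 .215 139
python3 - <<'E'
from h import *
c=cap("top");cv2.imwrite("pics/t2.png",c["pixels"][:,:,::-1])
E
```

```text
clock: 6.55
tcp_pos: [0.3696, 0.3019, 0.366]
eef_rot: [1.111, 2.938, 0.0]
contact_force: [0.3, 0.8, -1.7]
opening: 0.0502
grasp_force: 63.4
t 6.55 grasp [0.3696 0.3019 0.211 ] yaw 138.6 tilt 0.03 j [ 0.41 -0.28 -0.34  1.51 -0.    1.13] open 0.0502 gf 63.44995736824785 F [ 0.3  0.8 -1.7]
tool shift cm [ 4.18  2.11 -0.4 ]
tool z turn deg -0.43555028971883303
```

```bash
python3 -m pendant '{"offset":[[2.1,1.05,0],[2.1,1.05,0],[0,0,3],[0,0,4],[0,0,3],[0,0,1.5],[0,0,0.3],[0,0,0]],"rotation":[[0,0,0],[0,0,0],[0,0,0],[0,0,0],[0,0,0],[0,0,0],[0,0,0],[0,0,0]],"gripper":[0.2,0.2,0.2,0.2,0.2,0.2,0.2,0.2]}'
python3 go.py .3523 .3454 .0915 139
```

```text
clock: 7.6
tcp_pos: [0.3523, 0.3456, 0.2488]
eef_rot: [1.111, 2.938, 0.002]
contact_force: [-0.6, 1.0, -1.2]
opening: 0.0504
grasp_force: 63.4
t 7.6 grasp [0.3525 0.3457 0.0938] yaw 138.6 tilt 0.08 j [ 0.51 -0.2  -0.48  1.29 -0.    1.23] open 0.0504 gf 63.408403208932214 F [-0.6  1.  -1.2]
tool shift cm [-0.   -0.04  0.23]
tool z turn deg -0.41792104691654686
```

```bash
python3 - <<'E'
from h import *
c=cap("top");cv2.imwrite("pics/t3.png",cv2.resize(c["pixels"][230:420,110:330,::-1],None,fx=3,fy=3))
E
```

```text
(no output)
```

View pics/t3.png

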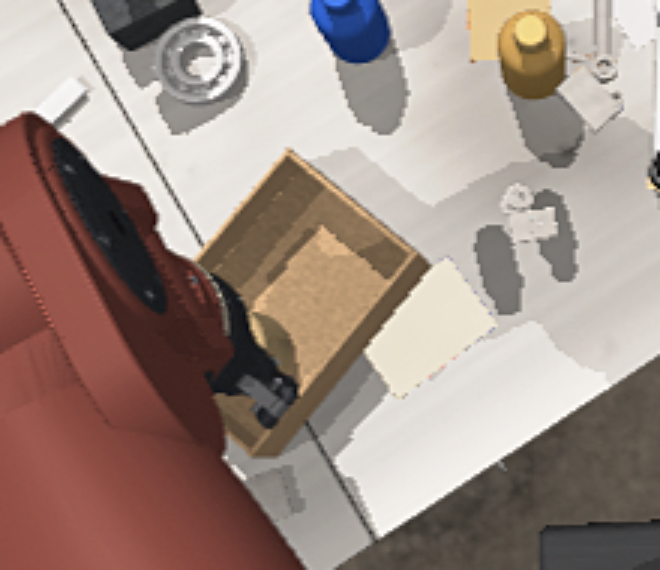

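The jar is inside the near half of the tray, around pixel (270,350) in the crop, with the fingers across the short side. I'll lower it and release.

```bash
python3 -m pendant '{"offset":[[0,0,0.25],[0,0,0],[0,0,0],[0,0,0],[0,0,-3],[0,0,-5],[0,0,-4],[0,0,0]],"rotation":[[0,0,0],[0,0,0],[0,0,0],[0,0,0],[0,0,0],[0,0,0],[0,0,0],[0,0,0]],"gripper":[0.2,0.2,0.78,0.78,0.78,0.78,0.78,0.78]}'
python3 go.py .5385 .145 .21 139
```

```text
clock: 8.65
tcp_pos: [0.3527, 0.3458, 0.3688]
eef_rot: [1.108, 2.936, 0.007]
contact_force: [-0.1, -0.4, -0.2]
opening: 0.0664
grasp_force: 0.0
t 8.65 grasp [0.3535 0.3463 0.2138] yaw 138.6 tilt 0.33 j [ 0.51 -0.23 -0.29  1.51 -0.    1.23] open 0.0664 gf 0.0 F [-0.1 -0.4 -0.2]
tool shift cm [-27.19  -2.88   0.42]
tool z turn deg -0.36917100665354496
```

```bash
python3 -m pendant '{"offset":[[-4.5,-0.5,0],[-5.7,-0.6,0],[-5.7,-0.6,0],[-5.7,-0.6,0],[-5.6,-0.58,0],[0,0,0],[0,0,4],[0,0,0]],"rotation":[[0,0,0],[0,0,0],[0,0,0],[0,0,0],[0,0,0],[0,0,0],[0,0,0],[0,0,0]],"gripper":[1,1,1,1,1,1,1,1]}'
python3 go.py .5385 .145 .073 139
python3 - <<'E'
from h import *
c=cap("top"); W=c["W"]
d=imaging.silhouettes("amber_bottle","top")
for e in d[:3]:
    P=W[e["region"]];P=P[P[:,2]>.112]; print(e["score"],P[:,:2].min(0),P[:,:2].max(0)) if len(P) else 0
m=(W[...,0]>.27)&(W[...,0]<.5)&(W[...,1]>.2)&(W[...,1]<.43)&(W[...,2]>.108)&(W[...,2]<.125)
P=W[m]; print("jar cap",P.min(0),P.max(0),(P.min(0)+P.max(0))/2)
E
```

```text
clock: 9.65
tcp_pos: [0.5354, 0.1444, 0.3217]
eef_rot: [-1.107, -2.934, 0.004]
contact_force: [-0.3, -0.5, 0.0]
opening: 0.0854
grasp_force: 0.0
t 9.65 grasp [0.5344 0.1443 0.1667] yaw 138.7 tilt 0.37 j [ 0.03 -0.03 -0.19  1.42  0.    0.75] open 0.0854 gf 0.0 F [-0.3 -0.5  0. ]
tool shift cm [-0.31  0.36  9.36]
tool z turn deg -0.34768133443699867
0.78 [0.44175951 0.18998578] [0.58142208 0.27842595]
jar cap [0.32884551 0.32261964 0.10825431] [0.37109103 0.36499382 0.12052114] [0.34996827 0.34380673 0.11438772]
```

```bash
python3 -m pendant '{"offset":[[-0.25,0.3,1],[0,0,4],[0,0,3.2],[0,0,1],[0,0,0],[0,0,0],[0,0,0],[0,0,0]],"rotation":[[0,0,0],[0,0,0],[0,0,0],[0,0,0],[0,0,0],[0,0,0],[0,0,0],[0,0,0]],"gripper":[1,1,1,1,1,0.2,0.2,0.2]}'
python3 go.py .4097 .2956 .076 139
```

```text
clock: 10.75
tcp_pos: [0.5415, 0.1446, 0.2347]
eef_rot: [1.109, 2.937, 0.001]
contact_force: [-0.8, 0.7, 6.8]
opening: 0.0435
grasp_force: 60.8
t 10.75 grasp [0.5418 0.1446 0.0797] yaw 138.6 tilt 0.13 j [ 0.03  0.02 -0.3   1.25 -0.    0.75] open 0.0435 gf 60.821664137765765 F [-0.8  0.7  6.8]
tool shift cm [19.89  2.6   0.34]
tool z turn deg -0.36877966754346403
```

```bash
python3 -m pendant '{"offset":[[0,0,-3],[0,0,-5],[0,0,-5],[4,0.5,0],[5.3,0.7,0],[5.3,0.7,0],[5.3,0.7,0],[0,0,0]],"rotation":[[0,0,0],[0,0,0],[0,0,0],[0,0,0],[0,0,0],[0,0,0],[0,0,0],[0,0,0]],"gripper":[0.2,0.2,0.2,0.2,0.2,0.2,0.2,0.2]}'
python3 go.py .4107 .2948 .0845 139
```

```text
clock: 11.75
tcp_pos: [0.4065, 0.2978, 0.3636]
eef_rot: [-1.103, -2.941, -0.001]
contact_force: [0.8, -0.2, -1.9]
opening: 0.0434
grasp_force: 61.8
t 11.75 grasp [0.4065 0.2979 0.2086] yaw 138.9 tilt 0.03 j [ 0.37 -0.2  -0.27  1.5   0.    1.09] open 0.0434 gf 61.7886982485652 F [ 0.8 -0.2 -1.9]
tool shift cm [-0.52  0.04 12.41]
tool z turn deg -0.1151944194912744
```

```bash
python3 -m pendant '{"offset":[[-0.4,0,0],[0,0,3],[0,0,4.5],[0,0,3],[0,0,1.5],[0,0,0.3],[0,0,0],[0,0,0]],"rotation":[[0,0,0],[0,0,0],[0,0,0],[0,0,0],[0,0,0],[0,0,0],[0,0,0],[0,0,0]],"gripper":[0.2,0.2,0.2,0.2,0.2,0.2,0.2,0.2]}'
python3 go.py .4107 .2948 .0835 139
```

```text
clock: 12.75
tcp_pos: [0.4123, 0.2931, 0.2415]
eef_rot: [1.109, 2.938, 0.002]
contact_force: [0.4, 0.0, -1.3]
opening: 0.0436
grasp_force: 61.8
t 12.75 grasp [0.4126 0.2932 0.0865] yaw 138.6 tilt 0.11 j [ 0.36 -0.15 -0.45  1.27 -0.    1.08] open 0.0436 gf 61.776581425219774 F [ 0.4  0.  -1.3]
tool shift cm [ 0.25 -0.01  0.3 ]
tool z turn deg -0.3754356842119364
```

```bash
python3 -m pendant '{"offset":[[0.1,0,0.3],[0,0,0],[0,0,0],[0,0,0],[0,0,0],[0,0,-3],[0,0,-5],[0,0,-5]],"rotation":[[0,0,0],[0,0,0],[0,0,0],[0,0,0],[0,0,0],[0,0,0],[0,0,0],[0,0,0]],"gripper":[0.2,0.2,0.72,0.72,0.72,0.72,0.72,0.72]}'
python3 go.py .4595 .0555 .13 0
```

```text
clock: 13.75
tcp_pos: [0.4107, 0.2936, 0.3684]
eef_rot: [-1.11, -2.939, 0.001]
contact_force: [1.0, 0.5, 0.3]
opening: 0.0616
grasp_force: 0.0
t 13.75 grasp [0.4106 0.2935 0.2134] yaw 138.6 tilt 0.03 j [ 0.36 -0.19 -0.26  1.51 -0.    1.08] open 0.0616 gf 0.0 F [1.  0.5 0.3]
tool shift cm [-19.4  -14.63   8.34]
tool z turn deg 138.63175015060338
```

```bash
python3 -m pendant '{"offset":[[-3.9,-2.93,0],[-3.9,-2.93,0],[-3.9,-2.93,0],[-3.9,-2.93,0],[-3.8,-2.91,0],[0,0,2],[0,0,3],[0,0,3]],"rotation":[[0,0,0],[0,0,0],[0,0,0],[0,0,0],[0,0,-9],[0,0,-9],[0,0,-9],[0,0,-8.4]],"gripper":[0.55,0.55,0.55,0.55,0.55,0.55,0.55,0.55]}'
python3 go.py .460 .0555 .048 174.2
python3 - <<'E'
from h import *
c=cap("scene"); W=c["W"]
m=(W[...,0]>.27)&(W[...,0]<.5)&(W[...,1]>.2)&(W[...,1]<.43)&(W[...,2]>.108)&(W[...,2]<.13)
P=W[m]; print("caps",len(P),P.min(0),P.max(0))
c=cap("wrist"); cv2.imwrite("pics/w1.png",c["pixels"][:,:,::-1])
E
```

```text
clock: 14.75
tcp_pos: [0.4599, 0.0554, 0.2864]
eef_rot: [0.157, 3.137, -0.0]
contact_force: [-0.0, -0.2, -0.2]
opening: 0.0469
grasp_force: 0.0
t 14.75 grasp [0.46   0.0554 0.1314] yaw 174.3 tilt 0.03 j [-0.16 -0.31 -0.51  1.38 -0.   -0.06] open 0.0469 gf 0.0 F [-0.  -0.2 -0.2]
tool shift cm [0.   0.01 8.34]
tool z turn deg 0.0852543298720434
caps 294 [0.32665055 0.28357759 0.1080465 ] [0.41799643 0.36874569 0.12390189]
```

View pics/w1.png

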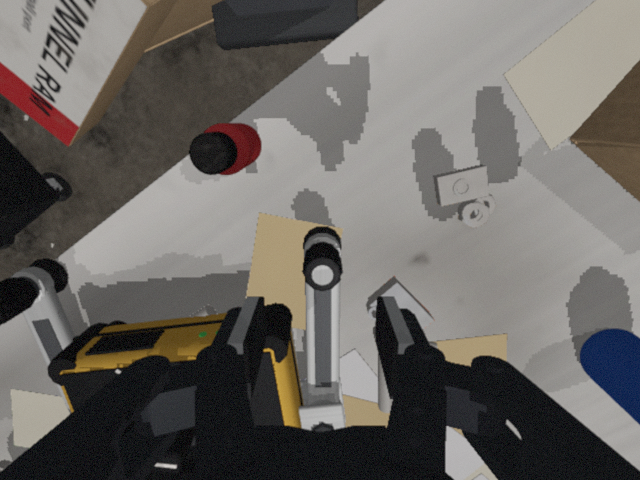

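The knob, at about (322,262), is centred between the fingers. I'll descend and cage it.

```bash
python3 -m pendant '{"offset":[[0,0,3],[0,0,3],[0,0,2],[0,0,0.3],[0,0,0],[0,0,0],[-0.03,0.91,0],[-0.13,1.81,0]],"rotation":[[0,0,0],[0,0,0],[0,0,0],[0,0,0],[0,0,0],[0,0,0],[0,0,4],[0,0,8]],"gripper":[0.55,0.55,0.55,0.55,0.37,0.37,0.37,0.37]}'
python3 go.py .460 .0555 .048 174.2
```

```text
clock: 15.85
tcp_pos: [0.4659, 0.0821, 0.2052]
eef_rot: [0.499, 3.101, -0.001]
contact_force: [0.3, -1.7, 0.8]
opening: 0.0315
grasp_force: 0.6
t 15.85 grasp [0.4661 0.082  0.0502] yaw 161.7 tilt 0.08 j [-0.1  -0.23 -0.59  1.21 -0.    0.22] open 0.0315 gf 0.5665355734527111 F [ 0.3 -1.7  0.8]
tool shift cm [-0.25 -2.71  0.22]
tool z turn deg -12.470139536965746
```

Yaw is at 162° and the target is 91.7°, so 70° remain: 7 rows of 10°.

```bash
python3 -m pendant '{"offset":[[-0.2,2.26,0],[-0.2,2.26,0],[-0.2,2.26,0],[-0.2,2.26,0],[-0.2,2.26,0],[-0.2,2.26,0],[-0.2,2.26,0],[0,0,0]],"rotation":[[0,0,10],[0,0,10],[0,0,10],[0,0,10],[0,0,10],[0,0,10],[0,0,10],[0,0,0]],"gripper":[0.37,0.37,0.37,0.37,0.37,0.37,0.37,0.37]}'
python3 go.py .586 .1724 .048 91.65
```

```text
clock: 16.85
tcp_pos: [0.5859, 0.1721, 0.2049]
eef_rot: [2.181, 2.26, 0.001]
contact_force: [-0.7, -0.5, -0.1]
opening: 0.0314
grasp_force: 0.0
t 16.85 grasp [0.5862 0.1721 0.0499] yaw 92.0 tilt 0.08 j [ 0.07  0.2  -0.17  1.21 -0.    1.61] open 0.0314 gf 0.0 F [-0.7 -0.5 -0.1]
tool shift cm [ 0.03 -0.01  0.19]
tool z turn deg 0.39421088299704365
```

```bash
python3 -m pendant '{"offset":[[0,0,0],[0,0,0],[0,0,-3],[0,0,-5],[0,0,-5],[0,0,-2],[0,0,0],[0,0,0]],"rotation":[[0,0,0],[0,0,0],[0,0,0],[0,0,0],[0,0,0],[0,0,0],[0,0,0],[0,0,0]],"gripper":[0.42,0.42,0.42,0.42,0.42,0.42,0.42,0.42]}'
cat > chk.py <<'E'
from h import *
np.set_printoptions(precision=4,suppress=True)
L=np.array([.5524,-.0486]);y=np.radians(1.65);R=np.array([[np.cos(y),-np.sin(y)],[np.sin(y),np.cos(y)]])
for cam in ("top","scene"):
    c=cap(cam); W=c["W"]; P=W.reshape(-1,3); px=c["pixels"].reshape(-1,3)
    for n,h,s in (("L",R@[.04,.09]+L,1),("R",R@[.04,-.09]+L,-1)):
        d=P[:,:2]-h; r=np.hypot(*d.T); m=(r>.110)&(r<.15)&(P[:,2]>.05)&(P[:,2]<.0615)&(s*d[:,1]>-.03)
        q=d[m]; a=np.degrees(np.arctan2(q[:,1],q[:,0]))
        th=s*(181.65-(a%360))
        print(cam,n,m.sum(),"knob",np.median(P[m],0),"theta deg med",np.median(th) if len(th) else None)
    for n in ("pink_bottle","nut_jar","red_bottle"):
        for e in imaging.silhouettes(n,cam)[:1]:
            Q=W[e["region"]];Q=Q[np.isfinite(Q[:,0])];Q=Q[Q[:,2]>np.percentile(Q[:,2],95)-.012]; print("  ",n,round(e["score"],2),(Q.min(0)+Q.max(0))/2)
E
python3 chk.py; python3 go.py .466 -.1455 .17 183.6
```

```text
clock: 17.85
tcp_pos: [0.5843, 0.172, 0.3521]
eef_rot: [-2.18, -2.26, 0.003]
contact_force: [0.3, 0.1, -0.3]
opening: 0.036
grasp_force: 0.0
top L 1 knob [0.7263 0.0658 0.0506] theta deg med 171.9853265235724
top R 100 knob [ 0.4665 -0.1456  0.0577] theta deg med 1.9673437510060552
   red_bottle 0.47 [0.3888 0.0103 0.0795]
scene L 53 knob [0.5827 0.172  0.0549] theta deg med 88.49244617193953
scene R 136 knob [ 0.4641 -0.148   0.0559] theta deg med 2.9820362946337156
   pink_bottle 0.67 [0.6577 0.1001 0.1036]
   nut_jar 0.56 [ 0.6649 -0.1981  0.0713]
   red_bottle 0.88 [0.3862 0.0096 0.075 ]
t 18.25 grasp [0.5847 0.1721 0.1988] yaw 92.0 tilt 0.03 j [ 0.07  0.13  0.03  1.47 -0.    1.61] open 0.036 gf 0.0 F [ 0.4 -0.3  0.8]
tool shift cm [-31.32 -12.99   2.89]
tool z turn deg -91.56399847428969
```

```bash
python3 -m pendant '{"offset":[[0,-4,0],[-2,-5,0],[-5.5,-3,0],[-6,-1,0],[-6,0,0],[-6,0,0],[-5.8,0,0],[0,0,0]],"rotation":[[0,0,0],[0,0,0],[0,0,0],[0,0,0],[0,0,0],[0,0,0],[0,0,0],[0,0,8.4]],"gripper":[0.55,0.55,0.55,0.55,0.55,0.55,0.55,0.55]}'
python3 -m pendant '{"offset":[[0,0,0],[0,0,0],[0,0,0],[0,0,0],[0,0,1],[0,0,2],[0,0,2],[0,0,2]],"rotation":[[0,0,10],[0,0,10],[0,0,10],[0,0,10],[0,0,10],[0,0,10],[0,0,10],[0,0,10]],"gripper":[0.55,0.55,0.55,0.55,0.55,0.55,0.55,0.55]}'
python3 go.py .466 -.1457 .048 3.6; python3 chk.py
```

```text
clock: 19.25
tcp_pos: [0.4658, -0.1488, 0.354]
eef_rot: [2.348, 2.086, -0.001]
contact_force: [-0.2, 0.3, -0.1]
opening: 0.0467
grasp_force: 0.0
clock: 20.25
tcp_pos: [0.4661, -0.1452, 0.2836]
eef_rot: [3.14, 0.09, 0.0]
contact_force: [0.3, -0.4, -0.5]
opening: 0.0472
grasp_force: 0.0
t 20.25 grasp [ 0.4661 -0.1452  0.1286] yaw 3.3 tilt 0.02 j [-0.57 -0.23 -0.44  1.36 -0.    2.51] open 0.0472 gf 0.0 F [ 0.3 -0.4 -0.5]
tool shift cm [-0.02  0.04  8.06]
tool z turn deg -0.29911532511349037
top L 96 knob [0.5862 0.1727 0.0574] theta deg med 90.11331774408147
top R 42 knob [ 0.4608 -0.147   0.0575] theta deg med 2.4765984754106825
   pink_bottle 0.73 [0.6606 0.1014 0.1107]
   nut_jar 0.72 [ 0.6651 -0.2002  0.076 ]
   red_bottle 0.67 [0.3889 0.0104 0.0822]
scene L 51 knob [0.5821 0.1738 0.0555] theta deg med 88.374771741021
scene R 137 knob [ 0.4643 -0.1477  0.056 ] theta deg med 2.991285309016945
   pink_bottle 0.77 [0.6576 0.1021 0.1038]
   nut_jar 0.73 [ 0.5308 -0.0013  0.1041]
   red_bottle 0.98 [0.3848 0.01   0.075 ]
```

```bash
python3 -m pendant '{"offset":[[0,0.05,3],[0,0,3],[0,0,1.8],[0,0,0.2],[0,0,0],[0,0,0],[0.03,0.91,0],[0.13,1.81,0]],"rotation":[[0,0,0],[0,0,0],[0,0,0],[0,0,0],[0,0,0],[0,0,0],[0,0,-4],[0,0,-8]],"gripper":[0.55,0.55,0.55,0.55,0.37,0.37,0.37,0.37]}'
python3 go.py .5987 -.2674 .048 91.65
```

```text
clock: 21.65
tcp_pos: [0.471, -0.1725, 0.2051]
eef_rot: [3.111, 0.434, 0.002]
contact_force: [-0.6, 1.3, -0.2]
opening: 0.0318
grasp_force: 0.6
t 21.65 grasp [ 0.4712 -0.1725  0.0501] yaw 15.9 tilt 0.07 j [-0.61 -0.14 -0.51  1.2   0.    2.25] open 0.0318 gf 0.588244590908289 F [-0.6  1.3 -0.2]
tool shift cm [ 9.66 12.62  0.23]
tool z turn deg -75.75027242210649
```

```bash
python3 -m pendant '{"offset":[[0.21,2.32,0],[0.21,2.32,0],[0.21,2.32,0],[0.21,2.32,0],[0.21,2.32,0],[0.21,2.32,0],[0.21,2.32,0],[0.05,1.2,0]],"rotation":[[0,0,-10.3],[0,0,-10.3],[0,0,-10.3],[0,0,-10.3],[0,0,-10.3],[0,0,-10.3],[0,0,-10.3],[0,0,-4.5]],"gripper":[0.37,0.37,0.37,0.37,0.37,0.37,0.37,0.37]}'
python3 go.py .5987 -.2674 .048 91.65
```

```text
clock: 22.65
tcp_pos: [0.6037, -0.2676, 0.2049]
eef_rot: [2.172, 2.268, 0.0]
contact_force: [-0.8, -0.3, -0.7]
opening: 0.0316
grasp_force: 0.0
t 22.65 grasp [ 0.6038 -0.2677  0.0499] yaw 92.5 tilt 0.08 j [-0.61  0.34  0.    1.23 -0.    0.91] open 0.0316 gf 0.0 F [-0.8 -0.3 -0.7]
tool shift cm [ 0.05 -0.51  0.19]
tool z turn deg 0.8195197107216359
```

```bash
python3 -m pendant '{"offset":[[0,-0.45,0],[0,0,0],[0,0,-3],[0,0,-5],[0,0,-5],[0,-3,-1],[0,-5,0],[0,-3,0]],"rotation":[[0,0,0],[0,0,0],[0,0,0],[0,0,0],[0,0,0],[0,0,0],[0,0,0],[0,0,0]],"gripper":[0.37,0.37,0.37,0.37,0.37,0.4,0.4,0.4]}'
python3 go.py .541 -.0487 .19 76.4
python3 chk.py
python3 - <<'E'
from h import *
c=cap("top");W=c["W"]
m=(abs(W[...,0]-.541)<.035)&(abs(W[...,1]+.0485)<.035)&(W[...,2]>.094)&(W[...,2]<.112)
print(m.sum(),cv2.minAreaRect((W[m][:,:2]*1000).astype(np.float32)))
E
```

```text
clock: 23.65
tcp_pos: [0.4861, -0.2714, 0.3446]
eef_rot: [2.18, 2.262, -0.0]
contact_force: [0.1, -0.4, 0.2]
opening: 0.0341
grasp_force: 0.0
t 23.65 grasp [ 0.4861 -0.2715  0.1896] yaw 92.1 tilt 0.04 j [-0.74 -0.03 -0.15  1.45 -0.    0.79] open 0.0341 gf 0.0 F [ 0.1 -0.4  0.2]
tool shift cm [22.07  6.31 -0.05]
tool z turn deg 15.711645639757506
top L 93 knob [0.5858 0.1727 0.0575] theta deg med 89.85178817215498
top R 97 knob [ 0.5997 -0.2647  0.0578] theta deg med 90.38712954010086
   nut_jar 0.65 [ 0.6664 -0.1993  0.0768]
   red_bottle 0.44 [0.3889 0.0103 0.0797]
scene L 55 knob [0.5818 0.1726 0.0551] theta deg med 88.04088862822822
scene R 109 knob [ 0.5952 -0.265   0.0558] theta deg med 88.44200123275343
   pink_bottle 0.68 [0.6461 0.4178 0.1662]
   nut_jar 0.71 [0.6569 0.1019 0.1041]
   red_bottle 0.74 [0.3861 0.0095 0.0747]
141 ((541.7705078125, -48.168155670166016), (37.939632415771484, 14.756002426147461), 77.71336364746094)
```

```bash
python3 -m pendant '{"offset":[[4,0.5,0],[6,1.7,0],[6,2,0],[6.05,2.1,0],[0,0,0],[0,0,2],[0,0,2],[0,0,0]],"rotation":[[0,0,0],[0,0,0],[0,0,0],[0,0,0],[0,0,7.5],[0,0,7.5],[0,0,0],[0,0,0]],"gripper":[0.45,0.45,0.45,0.45,0.45,0.45,0.45,0.45]}'
python3 go.py .541 -.0487 .095 77
```

```text
clock: 25.1
tcp_pos: [0.5412, -0.0509, 0.302]
eef_rot: [-2.45, -1.962, 0.003]
contact_force: [0.0, 0.0, 0.4]
opening: 0.0386
grasp_force: 0.0
t 25.1 grasp [ 0.5407 -0.0507  0.147 ] yaw 77.4 tilt 0.21 j [-0.33 -0.06 -0.25  1.38 -0.    1.46] open 0.0386 gf 0.0 F [0.  0.  0.4]
tool shift cm [0.2 0.  5.2]
tool z turn deg 0.37995887015853214
```

```bash
python3 -m pendant '{"offset":[[0.2,0,2],[0,0,2],[0,0,1],[0,0,0.1],[0,0,0],[0,0,0],[0,0,0],[0,0,0]],"rotation":[[0,0,0],[0,0,0],[0,0,0],[0,0,0],[0,0,0],[0,0,0],[0,0,0],[0,0,0]],"gripper":[0.45,0.45,0.45,0.45,0.45,0,0,0]}'
python3 go.py .541 -.0487 .095 136.6; python3 -c "
from h import *;print(readout.get_obs()['torque'])"
```

```text
clock: 26.1
tcp_pos: [0.5418, -0.049, 0.2542]
eef_rot: [-2.454, -1.96, 0.002]
contact_force: [-8.5, 1.3, 9.9]
opening: 0.0131
grasp_force: 59.7
t 26.1 grasp [ 0.5416 -0.049   0.0992] yaw 77.2 tilt 0.08 j [-0.33 -0.04 -0.32  1.29 -0.    1.46] open 0.0131 gf 59.73796248435974 F [-8.5  1.3  9.9]
tool shift cm [ 0.02 -0.06  0.42]
tool z turn deg -59.36391061769848
[0.13693532 1.76286974 0.04623724]
```

```bash
python3 -m pendant '{"offset":[[0,-0.05,-0.3],[0,0,0],[0,0,0],[0,0,0],[0,0,0],[0,0,0],[0,0,0],[0,0,0]],"rotation":[[0,0,0],[0,0,-9],[0,0,-10],[0,0,-10],[0,0,-10],[0,0,-10],[0,0,-8],[0,0,0]],"gripper":[0,0,0,0,0,0,0,0]}'
python3 go.py .541 -.0487 .095 136.6; python3 -c "
from h import *;print(readout.get_obs()['torque'])"
```

```text
clock: 27.1
tcp_pos: [0.5431, -0.0486, 0.2545]
eef_rot: [1.217, 2.893, 0.006]
contact_force: [20.0, 1.8, -26.2]
opening: 0.0123
grasp_force: 59.7
t 27.1 grasp [ 0.5438 -0.0482  0.0995] yaw 134.4 tilt 0.27 j [-0.33 -0.04 -0.32  1.28  0.    0.47] open 0.0123 gf 59.70776975154877 F [ 20.    1.8 -26.2]
tool shift cm [ 0.16 -0.23  0.45]
tool z turn deg -2.222998394727682
[ 0.56183209 -4.33939836  0.01216176]
```

```bash
python3 -m pendant '{"offset":[[-0.12,0.14,0.2],[0,0,0],[0,0,0],[0,0,0],[0,0,0],[0,0,0],[0,0,0],[0,0,0]],"rotation":[[0,0,0],[0,0,-2],[0,0,-2],[0,0,-2],[0,0,-1],[0,0,0],[0,0,0],[0,0,0]],"gripper":[0,0,0,0,0,0,0,0]}'
python3 go.py .541 -.0487 .095 136.6; python3 -c "
from h import *;print(readout.get_obs()['torque'])"
```

```text
clock: 28.1
tcp_pos: [0.5439, -0.0485, 0.2544]
eef_rot: [1.044, 2.962, 0.004]
contact_force: [4.2, 7.1, -3.2]
opening: 0.0127
grasp_force: 82.7
t 28.1 grasp [ 0.5441 -0.0482  0.0994] yaw 141.2 tilt 0.14 j [-0.33 -0.03 -0.32  1.29  0.    0.35] open 0.0127 gf 82.69785610958934 F [ 4.2  7.1 -3.2]
tool shift cm [ 0.21 -0.24  0.44]
tool z turn deg 4.553418420802444
[ 1.46714203 -0.88521861 -2.04399518]
```

```bash
python3 -m pendant '{"offset":[[0,0,0],[0,0,0],[0,0,0],[0,0,0],[0,0,0],[0,0,-3],[0,0,-4],[0,0,-3]],"rotation":[[0,0,2],[0,0,0],[0,0,0],[0,0,0],[0,0,0],[0,0,0],[0,0,0],[0,0,0]],"gripper":[0,0,0.45,0.45,0.45,0.45,0.45,0.45]}'
python3 go.py .4 -.25 .23
```

```text
clock: 29.1
tcp_pos: [0.5437, -0.0489, 0.3561]
eef_rot: [1.094, 2.944, -0.0]
contact_force: [0.8, -0.2, -0.7]
opening: 0.0383
grasp_force: 0.0
t 29.1 grasp [ 0.5439 -0.049   0.2011] yaw 139.2 tilt 0.08 j [-0.33 -0.07 -0.16  1.47 -0.    0.38] open 0.0383 gf 0.0 F [ 0.8 -0.2 -0.7]
tool shift cm [ -2.23 -24.62  -2.89]
```

Now I'll back the arm away and check everything from above.

```bash
python3 -m pendant '{"offset":[[0,-3,0],[-0.3,-4,-1],[-0.3,-4,-1],[-0.3,-4,-1],[-0.3,-4,0],[-0.3,-4,0],[0,-2,0],[0,0,0]],"rotation":[[0,0,0],[0,0,0],[0,0,0],[0,0,0],[0,0,0],[0,0,0],[0,0,0],[0,0,0]],"gripper":[0.45,0.45,0.45,0.45,0.45,0.45,0.45,0.45]}'
python3 chk.py
python3 - <<'E'
from h import *
c=cap("top");W=c["W"]
m=(abs(W[...,0]-.541)<.035)&(abs(W[...,1]+.0485)<.035)&(W[...,2]>.094)&(W[...,2]<.112)
print(m.sum(),cv2.minAreaRect((W[m][:,:2]*1000).astype(np.float32)) if m.sum()>5 else 0)
m=(W[...,0]>.27)&(W[...,0]<.5)&(W[...,1]>.2)&(W[...,1]<.43)&(W[...,2]>.108)
P=W[m]; print(len(P),P.min(0),P.max(0))
cv2.imwrite("pics/t9.png",cv2.resize(c["pixels"][150:400,130:510,::-1],None,fx=2.1,fy=2.1,interpolation=cv2.INTER_CUBIC))
E
```

```text
clock: 30.1
tcp_pos: [0.391, -0.2488, 0.3844]
eef_rot: [1.098, 2.943, -0.001]
contact_force: [-0.8, -0.2, -0.7]
opening: 0.039
grasp_force: 0.0
top L 92 knob [0.5864 0.173  0.0574] theta deg med 90.08639095124849
top R 100 knob [ 0.5994 -0.2647  0.0578] theta deg med 90.36975532146585
   pink_bottle 0.64 [0.6595 0.1015 0.1096]
   nut_jar 0.59 [ 0.6665 -0.2001  0.076 ]
   red_bottle 0.61 [0.3888 0.0104 0.0787]
scene L 53 knob [0.582  0.1726 0.0552] theta deg med 88.17723507370629
scene R 130 knob [ 0.5976 -0.263   0.0556] theta deg med 89.55417499777221
   pink_bottle 0.56 [0.6609 0.1014 0.1037]
   nut_jar 0.58 [ 0.5264 -0.2444  0.1612]
   red_bottle 0.8 [0.3859 0.0103 0.0749]
133 ((541.9170532226562, -47.95081329345703), (13.929481506347656, 38.64136505126953), 46.620723724365234)
573 [0.32893636 0.2834119  0.1080111 ] [0.42004501 0.36575796 0.12928635]
```

View pics/t9.png

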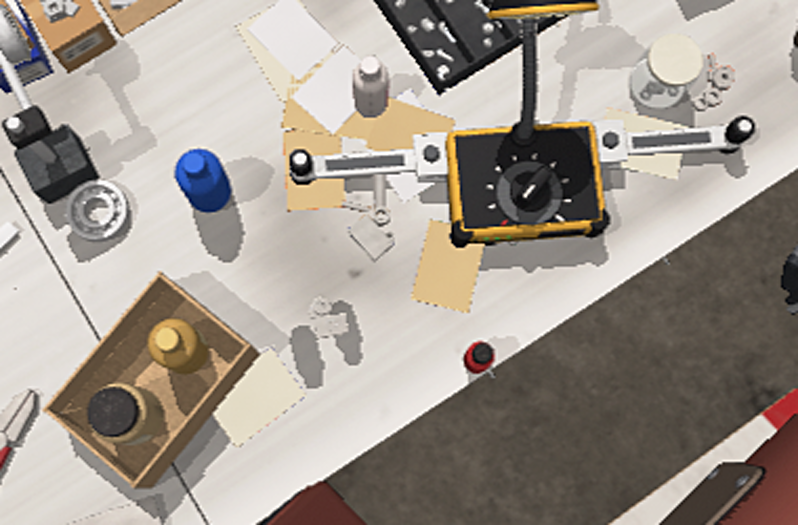

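Everything in the picture checks out:
- **Tray:** the jar at (118,410) and the bottle at (175,345) stand upright in it.
- **Feet:** both are straight out, at about 90°, with knobs at (300,163) and (740,130).
- **Dimmer:** the bar points at the red mark. It measures 136.6°, which is the computed end stop.
- **Bystanders:** the pink bottle, nut jar and red bottle measure in their original places, and the rest looks undisturbed.

```bash
python3 -c "
from plant import ticket; print(ticket.finish_job())"
```

```text
the job is handed in; nothing more can be done
None
```

The job is handed in, and no verdict came back: the jar and bottle stand upright in the tray, both feet are out at their stops, the dimmer is fully anticlockwise, and the last check showed nothing else moved, at about 30 s of the 72 s allowed.

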